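Clear the case lid and hold it open for the customer

TASK

A customer wants to look over the rings, but a red headband has been left standing on the lid of the white ring case. Hang the headband back over the bar of the grey T-bar stand, beside the blue one, without knocking it over or disturbing the blue headband or the other things on the counter; then lift the case lid open to 60 degrees and finish while still holding it there, since the lid falls shut by itself and must not be dropped.

Things in the scene. Friction and masses are not known exactly. Their poses are not given: they have to be found in the camera images.
- case: Fixed white ring case, 220 (x) x 260 (y) x 57 mm high without its lid; origin at the centre of its underside on the counter. Its front, with the lid's brass tab, faces its own -x; the hinge is on its +x rim. It holds grey foam with rows of rings.
- case_lid (a joint): Opening angle of the case's lid in rad: 0 shut (level), 1.047 = 60 degrees, stop at 1.75. Lid: white frame with a clear window, 220 x 260 x 8 mm, about 0.4 kg, top at 65 mm when shut; it turns freely about the hinge and falls shut when let go.
- case_tab (a point): Where the lid is best taken: grip point on the lid's brass lift tab; it moves with the lid. The tab is 28 mm wide (case y), 8 mm thick and stands out 30 mm from the middle of the lid's front edge in the lid's plane; this point lies 18 mm out from that edge, half-way through the thickness, 238 mm from the hinge line. Shut, it is 61 mm above the counter. Its axes are the lid's: -x points out from the hinge along the lid, y along the hinge, z out of the lid's upper face.
- case_hinge (a point): Middle of the lid's hinge line, fixed on the far rim of the case, level with the underside of the shut lid (57 mm above the counter); the hinge line runs along the case's y.
- headband_crown (a point): The red headband with white beads, about 90 g: a stiff U-shaped arch 124 mm across (its y), 121 mm tall, made of a band 30 mm wide (its x) and 10 mm thick at the crown. This point is the middle of the crown, half-way through the thickness, 116 mm above the leg ends. It starts standing upright on its leg ends on the lid, crown up; the two edges of the crown, 30 mm apart along x, can be gripped from above. x runs across the band (through the arch), y from leg to leg, z up.
- tbar_top (a point): Middle of the upper side of the bar of the fixed grey T-bar stand, 164 mm above the counter. The bar is round, 24 mm thick and 270 mm long, and runs along this point's y, 135 mm either way; one 16 mm post in the middle, base 100 x 160 x 14 mm. A hung headband straddles the bar with its own x along the bar, its crown point 5 mm above this height.
- headband2_crown (a point): The blue headband, same shape and size as the red one, hanging loose on one half of the bar: middle of its crown; x across the band (along the bar), z up. Leave it.
- window_box: Bystander: white box with a window of silver jewellery, 130 x 160 x 28 mm; origin under its centre.
- calculator: Bystander: black calculator, 150 x 100 x 16 mm; origin under its centre.
- order_book: Bystander: order book of white sheets, 240 x 170 x 12 mm; origin under its centre.
- marker: Bystander: black marker pen, 125 mm long, 14 mm thick, lying on the counter in front; origin under its centre.
- bangle: Bystander: brass bangle lying flat, 72 mm across, 10 mm high; origin under its centre.
- ring_cone: Bystander: grey ring cone, 48 mm wide, 77 mm high; origin under its centre.
- mouse: Bystander: white computer mouse, 104 x 60 mm, 32 mm high; origin under its centre.

How it is judged:
By the outcome, as a careful person would: the job done as asked, in the order asked, and still so for the second after the job is handed in, while the arm keeps its last pose, push and grip.
It also fails if it takes over 54 s, if anything falls off the work surface, if the arm or the gripper's body presses on something with over 40 N, if the wrist force passes 120 N, or if a joint passes its speed limit or range.

ROBOT

A 6-joint arm with a two-finger parallel gripper is mounted at the origin on the work surface. World frame = base frame: x ahead of the robot, y to its left, z up, the work surface at z = 0. Lengths are in m, angles in degrees, forces in N, time in s.
With the tool pointing down it reaches from about 0.3 to 0.75 m from the base axis. Payload 8.5 kg.
Tool frame: the origin (TCP) lies midway between the tips of the shut fingers; the grasp point (between the pads) lies 19 mm behind it (env.hold_point_z is the distance from the TCP to the grasp point, in m); z points along the fingers, y is the line along which they close (so a half turn about z gives the same grasp; the last joint's range is limited). The gripper opens to 85 mm and grips with 20 to 120 N. Pads are 22 mm wide; open, the fingers measure 114 mm over their backs; the gripper's body (76 mm by 85 mm) begins 54 mm behind the grasp point. The pads swing forward as they close: fully open they stand 13 mm farther back than shut.
Start: joints at [-82.752, 21.807, 74.336, -0, 83.858, -12.336], TCP at [0.184, -0.518, 0.231] pointing down, gripper open.
Joint ranges: [-178.18, 178.18], [-50.72, 133.34], [12.68, 142.11], [-81.47, 261.47], [9.98, 163.14], [-165.26, 165.26]. Speed limits (degrees/s): [136.94, 136.94, 180, 180, 180, 180].

INTERFACE

Orientations are given as a 3x3 rotation matrix whose columns are the frame's x, y, z axes.
In Python, from rig import observe, get_image, camera_info, env gives the robot as it stands.
- The arm moves only by the tool drive_tool, never from a script. Its arguments are lists of equal length, an entry for each row: "offset": the shift along the tool's x, y, z in units of 40 mm (1.0 is 40 mm), a list of three; "turn": the turn, a rotation vector about the tool's x, y, z in units of 6 degrees (1.0 is 6 degrees), a list of three; "hand": the opening, from 0 (shut) to 1 (fully open). A call has exactly 10 rows; each row shifts and turns the commanded pose from where the row before left it, along the tool's axes as they then stand; what a row does not reach is not made up. A row lasts 1/8 s, in which the tool goes at most 62.5 mm and 10.7 degrees, less where a joint would pass 70% of its speed; a pose out of reach is approached as far as the arm can. A call is refused whole if a number of a shift passes 1 or a number of a turn 1, either way. A call with a gripper value outside its range is refused whole. The fingers move at their own pace and stop on an object; "newtons" is the grip in N (left out, the last holds). Time passes only in rows, so rows that do not move let the fingers close, or fill a call up. It gives the time, the measured TCP pose, the force, the opening and the grip force at its end, in the units of the state.
- observe(): the state, without advancing time (a new reading comes with each control period).
- get_image(name): name is "scene" or "top" or "wrist"; returns the picture (384x512x3 uint8, blue, green, red); there is no depth.
- camera_info(name): a dict with "fx", "fy", "cx", "cy" (pixels), "world_to_cam" (4x4, takes a point from world to camera coordinates). Camera axes: x right, y down, z forward; pixel columns grow to the right and rows downward; lengths in m; the calibration is good to about 2 mm. A picture is of the moment at which its call begins: read the wrist's pose just before it. camera_info takes no time and is no camera call; for the wrist camera it gives the pose at the moment of the call.
- env.close_job(): hands the job in; it is judged then, once.
The state is a dict: "time_s": time; "q": joint angles; "qvel": joint speeds; "joint_efforts": joint torques, N m; "position": TCP position; "tool_rot": TCP orientation; "ft_force": force on the tool from outside, world axes, zero at the start; "wrist_torque": the same for the moment, N m; "grip_width": finger opening in m; "gripper_force": force on a finger pad.
Only numpy, scipy, OpenCV 4.12 (cv2) and the standard library are available. Lean on these libraries where they do the work, as an engineer would, in place of code of your own. Each camera call takes 0.05 s, during which the arm holds its last target. There are 200 camera calls.

## Working session

There is one attempt and no reset: what is moved stays moved. The work goes in short steps, Python scripts to look and compute and a tool call to move; the robot and the scene stay as the last step left them, time stands still between calls to the robot, and variables do not carry over. Pictures are saved under pics/ and viewed, at most 13 in all, crops included, and the job is handed in when it is done.

Besides the shell and the picture viewer there is one more tool, called as name(argument=value, ...) on one line, values as JSON. drive_tool: Moves the arm, as the interface text tells. Its arguments: {"type":"object","properties":{"offset":{"type":"array"},"turn":{"type":"array"},"hand":{"type":"array"},"newtons":{"type":"number"}},"required":["offset","turn","hand"]}

```bash
mkdir -p pics; ls
python3 - <<'E'
from rig import *
import cv2,json
for n in("scene","top"):
    cv2.imwrite(f"pics/{n}0.png",get_image(n)); c=camera_info(n); print(n,c)
s=observe(); print(s['position'],s['tool_rot'],s['time_s'],env.hold_point_z)
E
```

```text
pics
scene {'fx': 406.7543226544469, 'fy': 406.7543226544469, 'cx': 256.0828863728843, 'cy': 189.95602684634392, 'world_to_cam': array([[ 0.33132987,  0.94349529, -0.00609517, -0.20106807],
       [ 0.80300395, -0.28537317, -0.52320819, -0.35235487],
       [-0.49538387,  0.16846006, -0.8521831 ,  1.82751246],
       [ 0.        ,  0.        ,  0.        ,  1.        ]])}
top {'fx': 395.23646338843355, 'fy': 395.23646338843355, 'cx': 260.64973578936514, 'cy': 192.28377229237498, 'world_to_cam': array([[-0.03098023, -0.99951522, -0.00309076,  0.03893474],
       [-0.9742573 ,  0.0308879 , -0.22331291,  0.57173009],
       [ 0.22330012, -0.00390709, -0.97474191,  1.59640259],
       [ 0.        ,  0.        ,  0.        ,  1.        ]])}
[ 0.18431952 -0.51791413  0.23077725] [[ 9.42147388e-01  3.35198849e-01 -1.78111613e-04]
 [ 3.35198785e-01 -9.42146511e-01  1.31413290e-03]
 [ 2.72688601e-04 -1.29780968e-03 -9.99999121e-01]] 0.1 0.0187
```

View pics/scene0.png

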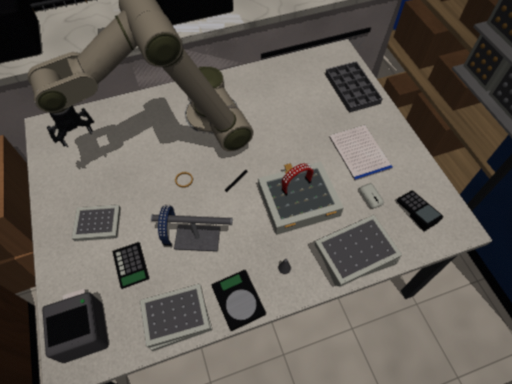

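View pics/top0.png

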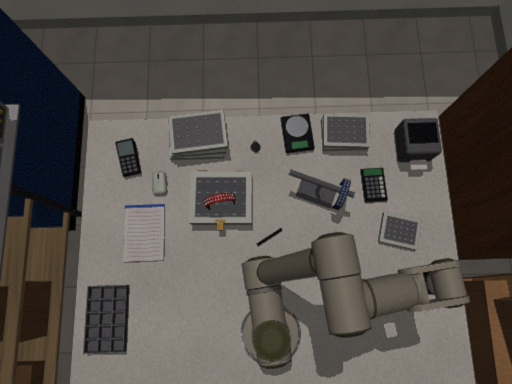

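The scene view shows the red headband on the case at about (297,178), tab (288,168), and the blue one at (165,224) on the left half of the bar (152–232, ~220). The top view shows the case at (221,198), tab (221,225), and the bar running from (292,175) to (352,193), with blue at (342,193). Next I'll zoom in on both.

Run:
```python
import cv2,numpy as np
s=cv2.imread("pics/scene0.png");t=cv2.imread("pics/top0.png")
def crop(im,x,y,w,h,k): return cv2.resize(im[y:y+h,x:x+w],None,fx=k,fy=k,interpolation=cv2.INTER_CUBIC)
a=np.vstack([np.hstack([crop(s,145,195,100,75,4),crop(s,250,155,100,75,4)]),np.hstack([crop(t,275,160,100,75,4),crop(t,175,160,100,75,4)])])
cv2.imwrite("pics/zoom.png",a)
for n,im in(("scene",s),("top",t)):
    h=cv2.cvtColor(im,cv2.COLOR_BGR2HSV)
    red=((h[...,0]<8)|(h[...,0]>172))&(h[...,1]>130)&(h[...,2]>60)
    br=(h[...,0]>12)&(h[...,0]<28)&(h[...,1]>120)&(h[...,2]>80)
    bl=(h[...,0]>100)&(h[...,0]<125)&(h[...,1]>100)&(h[...,2]>40)
    for k,m in(("red",red),("brass",br),("blue",bl)):
        c,l,st,ce=cv2.connectedComponentsWithStats(m.astype(np.uint8))
        print(n,k,[(st[i].tolist(),ce[i].round(1).tolist()) for i in range(1,c) if 12<st[i,4]<600])
```

```text
scene red [([283, 165, 30, 23, 136], [295.6, 173.3])]
scene brass [([0, 136, 4, 82, 296], [1.3, 178.7]), ([285, 164, 7, 9, 39], [287.7, 167.1]), ([179, 181, 13, 6, 15], [185.5, 184.7]), ([326, 211, 10, 4, 17], [330.8, 212.9]), ([285, 223, 10, 4, 18], [289.8, 224.7]), ([14, 252, 18, 7, 40], [22.2, 255.2])]
scene blue [([393, 0, 15, 29, 109], [398.9, 13.6]), ([355, 166, 37, 13, 89], [372.9, 171.8]), ([159, 207, 12, 32, 81], [164.4, 223.2])]
top red [([205, 193, 29, 14, 112], [218.1, 198.3])]
top brass [([215, 220, 10, 10, 64], [219.6, 224.2]), ([463, 278, 9, 3, 19], [467.6, 279.3])]
top blue [([340, 180, 7, 18, 36], [342.7, 189.6]), ([125, 204, 39, 4, 78], [144.0, 205.5])]
```

View pics/zoom.png

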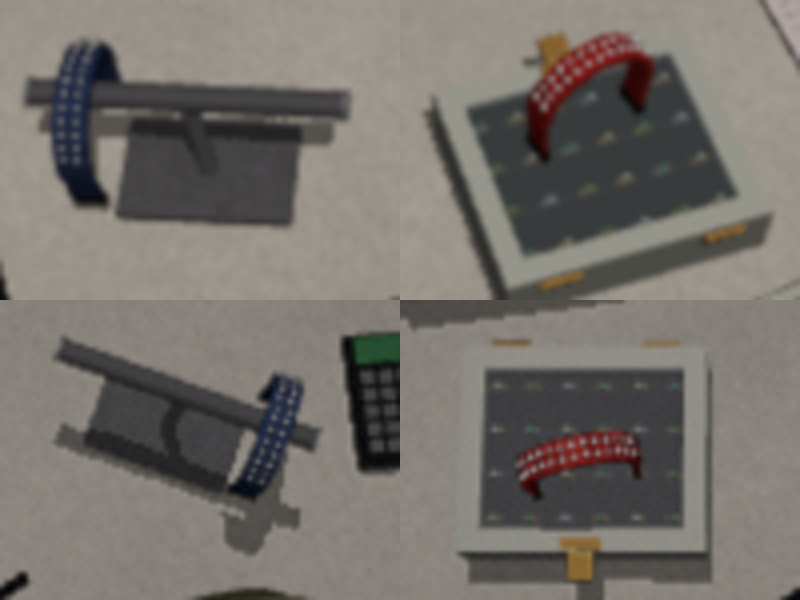

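Zoom: the bar ends and lid corners are clear in both views. The red crown is roughly at zoom (578,447) in top and (600,50) in scene. Next I cast rays.

```bash
cat > h.py <<'E'
import numpy as np
from rig import *
def ray(n,u,v,c=None):
    c=c or camera_info(n); T=np.array(c["world_to_cam"]);R=T[:3,:3];o=-R.T@T[:3,3]
    d=R.T@np.array([(u-c["cx"])/c["fx"],(v-c["cy"])/c["fy"],1]); return o,d
def plane(n,u,v,z,c=None):
    o,d=ray(n,u,v,c); return o+d*(z-o[2])/d[2]
def tri(a,b):
    (o,d),(p,e)=ray(*a),ray(*b)
    s=np.linalg.lstsq(np.c_[d,-e],p-o,rcond=None)[0]; x,y=o+d*s[0],p+e*s[1]
    return (x+y)/2,np.linalg.norm(x-y)
def proj(n,P,c=None):
    c=c or camera_info(n);T=np.array(c["world_to_cam"]);q=T[:3,:3]@np.array(P)+T[:3,3]
    return np.array([c["fx"]*q[0]/q[2]+c["cx"],c["fy"]*q[1]/q[2]+c["cy"]])
E
python3 - <<'E'
from h import *
np.set_printoptions(precision=4,suppress=True)
Z={'sL':(145,195,0,0),'sR':(250,155,400,0),'tL':(275,160,0,300),'tR':(175,160,400,300)}
def p(k,x,y):
    a=Z[k]; return ("scene" if k[0]=='s' else "top"),(x-a[2]+.5)/4+a[0]-.5,(y-a[3]+.5)/4+a[1]-.5
for nm,s,t in(("barL",('sL',347,104),('tL',60,349)),("barR",('sL',28,91),('tL',315,438))):
    print(nm,plane(*p(*s),.152),plane(*p(*t),.152),tri(p(*s),p(*t)))
for q in((462,347),(705,347),(708,553),(460,553)): print("lid top",plane(*p('tR',*q),.065))
for q in((433,97),(660,30),(775,212),(510,290)): print("lid scene",plane(*p('sR',*q),.065))
print("crown",plane(*p('tR',578,447),.186),plane(*p('sR',592,53),.186),tri(p('tR',578,447),p('sR',592,53)))
print("legs top",plane(*p('tR',535,495),.065),plane(*p('tR',637,473),.065))
print("legs scene",plane(*p('sR',540,157),.065),plane(*p('sR',637,107),.065))
print("tab",plane(*p('tR',580,579),.061),plane(*p('sR',550,38),.061))
print("blue crown",plane(*p('tL',272,428),.169))
E
```

```text
barL [ 0.6322 -0.096   0.152 ] [ 0.6332 -0.0978  0.152 ] (array([ 0.6329, -0.0969,  0.1536]), np.float64(0.0014669634781366348))
barR [ 0.5302 -0.3469  0.152 ] [ 0.5335 -0.3463  0.152 ] (array([ 0.5326, -0.3459,  0.1559]), np.float64(0.0011344580237162712))
lid top [0.6734 0.3182 0.065 ]
lid top [0.6651 0.0597 0.065 ]
lid top [0.4443 0.0623 0.065 ]
lid top [0.4523 0.3183 0.065 ]
lid scene [0.4505 0.0626 0.065 ]
lid scene [0.4512 0.299  0.065 ]
lid scene [0.6741 0.316  0.065 ]
lid scene [0.6672 0.0588 0.065 ]
crown [0.5337 0.183  0.186 ] [0.5283 0.1845 0.186 ] (array([0.5323, 0.1823, 0.1925]), np.float64(7.734363864854854e-05))
legs top [0.5108 0.2408 0.065 ] [0.5308 0.1342 0.065 ]
legs scene [0.5473 0.1347 0.065 ] [0.5264 0.2422 0.065 ]
tab [0.422 0.195 0.061] [0.4213 0.1949 0.061 ]
blue crown [ 0.5412 -0.3008  0.169 ]
```

Measurements so far:

| Item | Estimate |
|---|---|
| Bar centre | ≈ (0.583, -0.2215), y-axis pointing along 68° |
| Red crown | ≈ (0.530, 0.187, 0.181), yaw ≈ 10.8° |
| Tab | ≈ (0.431, 0.194, 0.061), case yaw ≈ -1.8° |

Next is a row planner, then the move to above the headband.

```bash
cat > plan.py <<'E'
import sys
from h import *
from scipy.spatial.transform import Rotation as Ro
def down(yaw):  # tool down, tool y along yaw (deg)
    a=np.radians(yaw); y=np.array([np.cos(a),np.sin(a),0]); z=np.array([0,0,-1.]); return np.c_[np.cross(y,z),y,z]
def rows(P,R,N,p0=None,R0=None):
    s=observe(); p0=np.array(s['position']) if p0 is None else np.array(p0); R0=np.array(s['tool_rot']) if R0 is None else R0
    rv=Ro.from_matrix(R0.T@R).as_rotvec(); d=(np.array(P)-p0)/N
    off=[(Ro.from_matrix(R0)*Ro.from_rotvec(rv*i/N)).inv().apply(d)/.04 for i in range(N)]
    print("turn",(np.degrees(rv)/N/6).round(3).tolist(),"\noff",[[round(float(v),2) for v in o] for o in off])
E
python3 -c "
from plan import *
rows([.53,.187,.33],down(10.8),20)"
```

```text
turn [-0.0, -0.001, -0.677] 
off [[0.7, -0.69, -0.12], [0.75, -0.63, -0.12], [0.79, -0.58, -0.12], [0.83, -0.52, -0.12], [0.87, -0.46, -0.12], [0.9, -0.4, -0.12], [0.92, -0.33, -0.12], [0.94, -0.27, -0.12], [0.96, -0.2, -0.12], [0.97, -0.13, -0.12], [0.98, -0.06, -0.12], [0.98, 0.01, -0.12], [0.98, 0.08, -0.12], [0.97, 0.14, -0.12], [0.96, 0.21, -0.12], [0.94, 0.28, -0.12], [0.92, 0.35, -0.12], [0.89, 0.41, -0.12], [0.86, 0.47, -0.12], [0.82, 0.53, -0.12]]
```

drive_tool(offset=[[0.7,-0.69,-0.12],[0.75,-0.63,-0.12],[0.79,-0.58,-0.12],[0.83,-0.52,-0.12],[0.87,-0.46,-0.12],[0.9,-0.4,-0.12],[0.92,-0.33,-0.12],[0.94,-0.27,-0.12],[0.96,-0.2,-0.12],[0.97,-0.13,-0.12]], turn=[[0,0,-0.68],[0,0,-0.68],[0,0,-0.68],[0,0,-0.68],[0,0,-0.68],[0,0,-0.68],[0,0,-0.68],[0,0,-0.68],[0,0,-0.68],[0,0,-0.68]], hand=[0.8,0.8,0.8,0.8,0.8,0.8,0.8,0.8,0.8,0.8], newtons=35)

```text
time_s: 1.35
position: [0.3569, -0.1645, 0.2793]
tool_rot: [[0.492, 0.87, -0.0], [0.87, -0.492, 0.0], [0.0, -0.0, -1.0]]
ft_force: [0.5, 0.1, 0.3]
grip_width: 0.0684
gripper_force: 0.0
```

drive_tool(offset=[[0.98,-0.06,-0.12],[0.98,0.01,-0.12],[0.98,0.08,-0.12],[0.97,0.14,-0.12],[0.96,0.21,-0.12],[0.94,0.28,-0.12],[0.92,0.35,-0.12],[0.89,0.41,-0.12],[0.86,0.47,-0.12],[0.82,0.53,-0.12]], turn=[[0,0,-0.68],[0,0,-0.68],[0,0,-0.68],[0,0,-0.68],[0,0,-0.68],[0,0,-0.68],[0,0,-0.68],[0,0,-0.68],[0,0,-0.68],[0,0,-0.68]], hand=[0.8,0.8,0.8,0.8,0.8,0.8,0.8,0.8,0.8,0.8])

```text
time_s: 2.6
position: [0.5281, 0.1886, 0.3271]
tool_rot: [[-0.196, 0.981, -0.001], [0.981, 0.196, -0.0], [0.0, -0.001, -1.0]]
ft_force: [-0.1, -0.6, -0.4]
grip_width: 0.0683
gripper_force: 0.0
```

Run:
```python
from h import *
import cv2,json
s=observe(); print(s['position'],s['tool_rot'],s['time_s'],s['q'],s['grip_width'])
c=camera_info("wrist"); im=get_image("wrist"); cv2.imwrite("pics/w1.png",im)
json.dump({k:(v.tolist() if hasattr(v,'tolist') else v) for k,v in c.items()},open("w1.json","w"))
print(c)
```

```text
[0.52807405 0.18855398 0.32709864] [[-1.96373758e-01  9.80528801e-01 -7.85832312e-04]
 [ 9.80529115e-01  1.96373717e-01 -1.30183715e-04]
 [ 2.66679299e-05 -7.96096128e-04 -9.99999683e-01]] 2.6 [ 7.55434744e+00  2.02856738e+01  6.10990255e+01 -1.49198598e-03
  9.86609155e+01 -3.77086318e+00] 0.06834227527153756
{'fx': 274.6778765172352, 'fy': 274.6778765172352, 'cx': 254.86272790161084, 'cy': 193.4014847364231, 'world_to_cam': array([[ 0.98048484,  0.19658558, -0.00189663, -0.55345394],
       [ 0.18769634, -0.93319239,  0.30646704,  0.00854546],
       [ 0.05847708, -0.30084227, -0.95187938,  0.49766534],
       [ 0.        ,  0.        ,  0.        ,  1.        ]])}
```

View pics/w1.png

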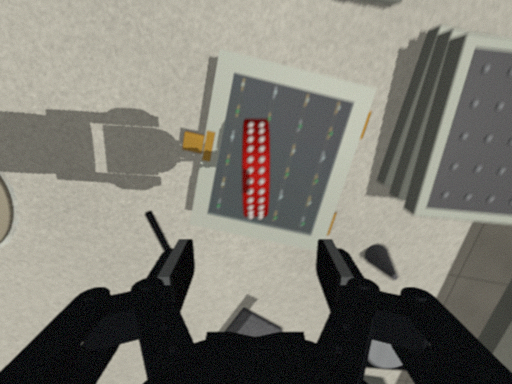

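The wrist view shows the red band at columns 243–270, rows 118–220, the tab at (183–215, 130–160), and the case clear. Next I refine the crown, tab and case.

Run:
```python
from h import *
import cv2,json
np.set_printoptions(precision=4,suppress=True)
c=json.load(open("w1.json")); im=cv2.imread("pics/w1.png"); h=cv2.cvtColor(im,cv2.COLOR_BGR2HSV)
red=(((h[...,0]<8)|(h[...,0]>172))&(h[...,1]>110)&(h[...,2]>60)).astype(np.uint8)
red[:100]=0; red[240:]=0; red=cv2.morphologyEx(red,cv2.MORPH_CLOSE,np.ones((9,9)))
k=cv2.findContours(red,0,2)[0]; k=max(k,key=cv2.contourArea); (cx,cy),wh,a=cv2.minAreaRect(k); print("rect",cx,cy,wh,a,cv2.boundingRect(k))
o,_=ray("",0,0,c); print("cam",o)
# edge mids of crown
for v in (150,165,180):
    xs=np.where(red[v])[0]; print(v,xs.min(),xs.max(),plane("",xs.min()-.5,v,.184,c),plane("",xs.max()+.5,v,.184,c))
x,y,w,hh=cv2.boundingRect(k)
d=[r/np.linalg.norm(r) for r in (ray("",cx,y-.5,c)[1],ray("",cx,y+hh-.5,c)[1])]; b=d[0]+d[1]; half=np.arccos(d[0]@d[1])/2
print("bisector at .124",o+b*(.124-o[2])/b[2],"dist for R=62",.062/np.sin(half),"=>",o+b/np.linalg.norm(b)*.062/np.sin(half))
br=((h[...,0]>12)&(h[...,0]<28)&(h[...,1]>120)&(h[...,2]>80)).astype(np.uint8); n,l,st,ce=cv2.connectedComponentsWithStats(br)
for i in range(1,n):
    if st[i,4]>60: 
        bx=cv2.boxPoints(cv2.minAreaRect(np.argwhere(l==i)[:,::-1].astype(np.int32))); print("brass",st[i],[plane("",*q,.065,c)[:2] for q in bx])
g=cv2.GaussianBlur(im,(3,3),0); wh=((h[...,1]<40)&(h[...,2]>165)).astype(np.uint8)
for q in((220,53),(375,88),(318,250),(190,208)): print("lid corner",plane("",*q,.065,c))
```

```text
rect 255.5 167.5 (97.0, 27.0) 90.0 (242, 119, 28, 98)
cam [0.5119 0.2665 0.47  ]
150 242 269 [0.5065 0.2199 0.184 ] [0.5351 0.2256 0.184 ]
165 242 269 [0.5094 0.2043 0.184 ] [0.5385 0.2101 0.184 ]
180 242 269 [0.5124 0.1881 0.184 ] [0.542  0.1941 0.184 ]
bisector at .124 [0.5273 0.1905 0.124 ] dist for R=62 0.35598906508879374 => [0.5274 0.1902 0.1227]
brass [183 131  21  22 357] [array([0.416 , 0.1856]), array([0.4186, 0.2122]), array([0.4477, 0.2116]), array([0.4456, 0.1848])]
brass [203 132  11  29 202] [array([0.4485, 0.1756]), array([0.4501, 0.2173]), array([0.4607, 0.2175]), array([0.4595, 0.1758])]
lid corner [0.4528 0.3218 0.065 ]
lid corner [0.6691 0.3207 0.065 ]
lid corner [0.6589 0.0624 0.065 ]
lid corner [0.4413 0.0946 0.065 ]
```

drive_tool(offset=[[0.04,0,0.4],[0,0,0.5],[0,0,0.5],[0,0,0.5],[0,0,0.5],[0,0,0.5],[0,0,0.4],[0,0,0.3],[0,0,0.125],[0,0,0]], turn=[[0,0,0],[0,0,0],[0,0,0],[0,0,0],[0,0,0],[0,0,0],[0,0,0],[0,0,0],[0,0,0],[0,0,0]], hand=[0.7,0.7,0.7,0.7,0.7,0.7,0.7,0.7,0.7,0.7])

```text
time_s: 3.9
position: [0.5275, 0.1889, 0.1783]
tool_rot: [[-0.194, 0.981, -0.0], [0.981, 0.194, -0.0], [-0.0, -0.0, -1.0]]
ft_force: [1.0, 0.7, -0.0]
grip_width: 0.0598
gripper_force: 0.0
```

drive_tool(offset=[[0,0,0],[0,0,0],[0,0,0],[0,0,0],[0,0,0],[0,0,0],[0,0,0],[0,0,0],[0,0,0],[0,0,0]], turn=[[0,0,0],[0,0,0],[0,0,0],[0,0,0],[0,0,0],[0,0,0],[0,0,0],[0,0,0],[0,0,0],[0,0,0]], hand=[0.6,0.5,0.45,0.4,0.35,0.3,0.25,0.2,0.1,0.1], newtons=35)

```text
time_s: 5.15
position: [0.5276, 0.1889, 0.1786]
tool_rot: [[-0.194, 0.981, 0.001], [0.981, 0.194, 0.0], [0.0, 0.001, -1.0]]
ft_force: [1.0, 0.6, 5.5]
grip_width: 0.0287
gripper_force: 35.1
```

drive_tool(offset=[[0,0,-0.1],[0,0,-0.2],[0,0,-0.3],[0,0,-0.4],[0,0,-0.5],[0,0,-0.5],[0,0,-0.5],[0,0,-0.5],[0,0,-0.4],[0,0,-0.3]], turn=[[0,0,0],[0,0,0],[0,0,0],[0,0,0],[0,0,0],[0,0,0],[0,0,0],[0,0,0],[0,0,0],[0,0,0]], hand=[0.1,0.1,0.1,0.1,0.1,0.1,0.1,0.1,0.1,0.1])

```text
time_s: 6.4
position: [0.5274, 0.1888, 0.3276]
tool_rot: [[-0.194, 0.981, 0.001], [0.981, 0.194, 0.0], [-0.0, 0.001, -1.0]]
ft_force: [-0.0, 0.3, -1.4]
grip_width: 0.0288
gripper_force: 34.6
```

Run:
```python
from plan import *
import cv2
u=np.array([.371,.929]);C=np.array([.583,-.2215])
yaw=np.degrees(np.arctan2(u[1],u[0])); print(yaw,C+u*.075,observe()['grip_width'])
cv2.imwrite("pics/s2.png",cv2.resize(get_image("scene")[80:270,130:370],None,fx=3,fy=3))
rows([*(C+u*.075),.325],down(yaw),20)
```

```text
68.230498314051 [ 0.610825 -0.151825] 0.028826890563152862
turn [0.001, 0.001, -0.475] 
off [[-0.44, 0.02, 0.01], [-0.44, -0.0, 0.01], [-0.44, -0.02, 0.0], [-0.44, -0.05, 0.0], [-0.43, -0.07, 0.0], [-0.43, -0.09, 0.0], [-0.42, -0.11, 0.0], [-0.42, -0.13, 0.0], [-0.41, -0.15, 0.0], [-0.4, -0.17, 0.0], [-0.39, -0.19, 0.0], [-0.38, -0.21, 0.0], [-0.37, -0.23, 0.0], [-0.36, -0.25, 0.0], [-0.35, -0.27, 0.0], [-0.33, -0.28, 0.0], [-0.32, -0.3, 0.0], [-0.3, -0.32, 0.0], [-0.29, -0.33, 0.0], [-0.27, -0.34, 0.0]]
```

View pics/s2.png

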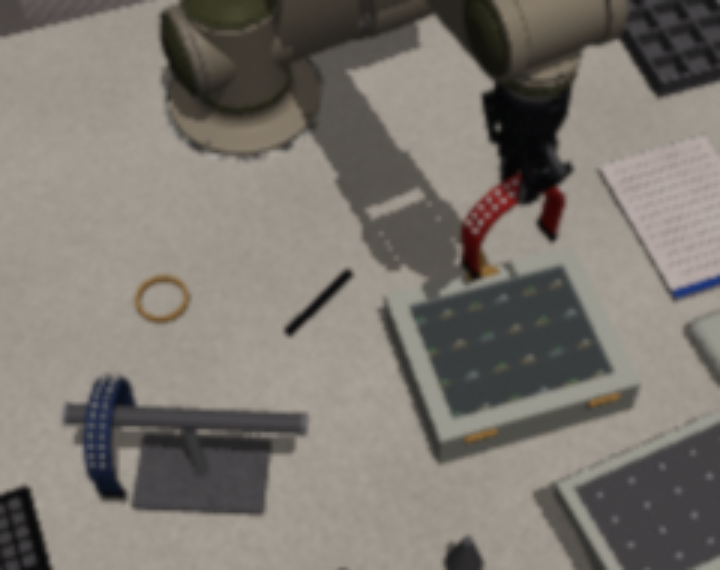

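The headband is held upright and lifted clear of the lid (crop ~ (515,200)), and the blue one is undisturbed. I'll carry it to the bar.

drive_tool(offset=[[-0.44,0.02,0],[-0.44,0,0],[-0.44,-0.02,0],[-0.44,-0.05,0],[-0.43,-0.07,0],[-0.43,-0.09,0],[-0.42,-0.11,0],[-0.42,-0.13,0],[-0.41,-0.15,0],[-0.4,-0.17,0]], turn=[[0,0,-0.475],[0,0,-0.475],[0,0,-0.475],[0,0,-0.475],[0,0,-0.475],[0,0,-0.475],[0,0,-0.475],[0,0,-0.475],[0,0,-0.475],[0,0,-0.475]], hand=[0.1,0.1,0.1,0.1,0.1,0.1,0.1,0.1,0.1,0.1])

```text
time_s: 7.7
position: [0.5691, 0.018, 0.3261]
tool_rot: [[-0.64, 0.769, -0.001], [0.769, 0.64, 0.0], [0.001, -0.0, -1.0]]
ft_force: [0.1, 0.4, -1.5]
grip_width: 0.0291
gripper_force: 34.6
```

drive_tool(offset=[[-0.39,-0.19,0],[-0.38,-0.21,0],[-0.37,-0.23,0],[-0.36,-0.25,0],[-0.35,-0.27,0],[-0.33,-0.28,0],[-0.32,-0.3,0],[-0.3,-0.32,0],[-0.29,-0.33,0],[-0.27,-0.34,0]], turn=[[0,0,-0.475],[0,0,-0.475],[0,0,-0.475],[0,0,-0.475],[0,0,-0.475],[0,0,-0.475],[0,0,-0.475],[0,0,-0.475],[0,0,-0.475],[0,0,-0.475]], hand=[0.1,0.1,0.1,0.1,0.1,0.1,0.1,0.1,0.1,0.1])

```text
time_s: 8.95
position: [0.61, -0.1519, 0.326]
tool_rot: [[-0.929, 0.37, -0.001], [0.37, 0.929, 0.0], [0.001, 0.0, -1.0]]
ft_force: [0.8, -0.3, -0.5]
grip_width: 0.0288
gripper_force: 34.6
```

Run:
```python
from h import *
import cv2,json
s=observe(); print(s['position'],s['grip_width'],s['q'])
c=camera_info("wrist"); im=get_image("wrist"); a=get_image("scene")
cv2.imwrite("pics/w3.png",np.vstack([cv2.resize(im[:],(640,480))[:300],cv2.resize(a[110:260,100:420],(640,300))]))
json.dump({k:(v.tolist() if hasattr(v,'tolist') else v) for k,v in c.items()},open("w3.json","w"))
```

```text
[ 0.61003691 -0.15185136  0.32601806] 0.028827027379491464 [-2.47504710e+01  2.80719728e+01  4.87787108e+01  4.42666249e-05
  1.03195681e+02 -9.30277730e+01]
```

View pics/w3.png

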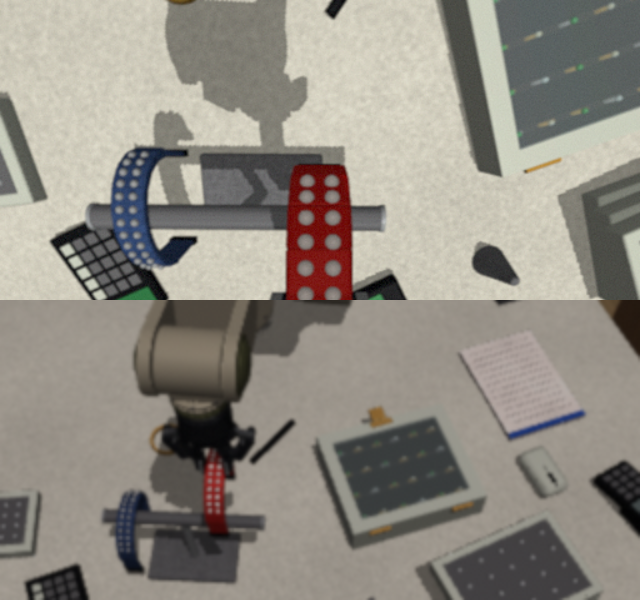

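The wrist view shows the bar level from (92,216) to (384,218), square to the red band. Quick check of where the bar lies.

Run:
```python
from h import *
import json
c=json.load(open("w3.json"))
a=plane("",92/1.25,217/1.25,.152,c);b=plane("",383/1.25,217.5/1.25,.152,c); d=b-a;L=np.linalg.norm(d);u=d[:2]/L
print(a,b,L,np.degrees(np.arctan2(d[1],d[0]))); p=np.array([.61,-.1519]); n=np.array([-u[1],u[0]])
print("along from centre",(p-(a+b)[:2]/2)@u,"across",(p-a[:2])@n)
```

```text
[ 0.52832734 -0.34983991  0.152     ] [ 0.63082676 -0.09387387  0.152     ] 0.27572584807774597 68.17678890896107
along from centre 0.0762530000549913 across -0.002236646595782051
```

drive_tool(offset=[[0,0,0.3],[0,0,0.5],[0,0,0.5],[0,0,0.5],[0,0,0.5],[0,0,0.5],[0,0,0.5],[0,0,0.35],[0,0,0.2],[0,0,0.1]], turn=[[0,0,0],[0,0,0],[0,0,0],[0,0,0],[0,0,0],[0,0,0],[0,0,0],[0,0,0],[0,0,0],[0,0,0]], hand=[0.1,0.1,0.1,0.1,0.1,0.1,0.1,0.1,0.1,0.1])

```text
time_s: 10.3
position: [0.6101, -0.1512, 0.1682]
tool_rot: [[-0.928, 0.372, 0.0], [0.372, 0.928, -0.0], [-0.0, -0.0, -1.0]]
ft_force: [0.7, -0.2, -0.2]
grip_width: 0.0289
gripper_force: 34.6
```

Run:
```python
from h import *
import cv2
s=observe(); print(s['position'],s['ft_force'],s['grip_width'])
im=get_image("wrist"); a=get_image("scene")
cv2.imwrite("pics/w4.png",np.vstack([cv2.resize(im[:],(640,480))[:300],cv2.resize(a[180:270,130:260],(433,300))[:,:640] if 0 else cv2.resize(a[170:270,110:323],(640,300))]))
```

```text
[ 0.61005824 -0.15116711  0.16818129] [ 0.730679   -0.24906471 -0.18746892] 0.028867082280948704
```

View pics/w4.png

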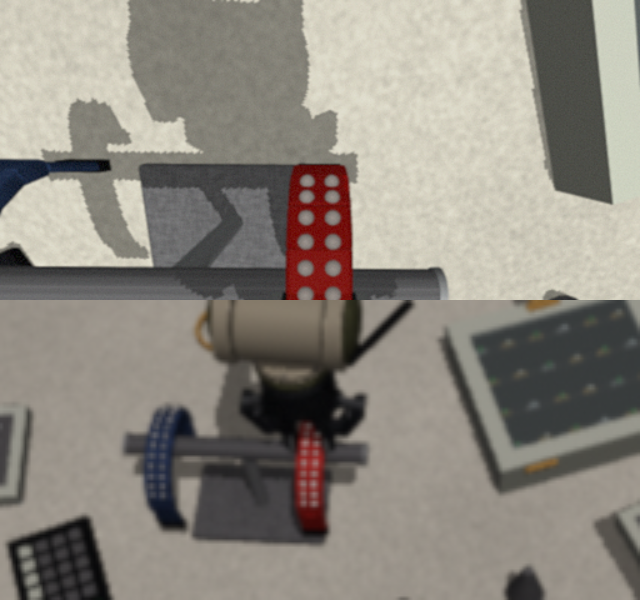

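The red band straddles the bar clear of blue. I'll lower the last millimetre, release gently and go straight up.

drive_tool(offset=[[0,0,0.03],[0,0,0],[0,0,0],[0,0,0],[0,0,0],[0,0,0],[0,0,0],[0,0,0],[0,0,0],[0,0,0]], turn=[[0,0,0],[0,0,0],[0,0,0],[0,0,0],[0,0,0],[0,0,0],[0,0,0],[0,0,0],[0,0,0],[0,0,0]], hand=[0.1,0.3,0.34,0.38,0.42,0.46,0.5,0.55,0.6,0.6])

```text
time_s: 11.65
position: [0.61, -0.1513, 0.1671]
tool_rot: [[-0.928, 0.372, -0.0], [0.372, 0.928, 0.0], [0.0, -0.0, -1.0]]
ft_force: [0.1, -0.7, -0.2]
grip_width: 0.0515
gripper_force: 0.0
```

drive_tool(offset=[[0,0,0],[0,0,-0.1],[0,0,-0.2],[0,0,-0.4],[0,0,-0.6],[0,0,-0.8],[0,0,-0.8],[0,0,-0.6],[0,0,-0.4],[0,0,-0.2]], turn=[[0,0,0],[0,0,0],[0,0,0],[0,0,0],[0,0,0],[0,0,0],[0,0,0],[0,0,0],[0,0,0],[0,0,0]], hand=[0.6,0.6,0.6,0.6,0.6,0.6,0.6,0.6,0.6,0.6])

```text
time_s: 12.9
position: [0.6101, -0.1513, 0.3325]
tool_rot: [[-0.928, 0.372, 0.002], [0.372, 0.928, -0.001], [-0.002, -0.0, -1.0]]
ft_force: [-0.3, -0.1, 0.2]
grip_width: 0.0508
gripper_force: 0.0
```

Run:
```python
from plan import *
import cv2
a=get_image("scene"); w=get_image("wrist")
cv2.imwrite("pics/s5.png",np.vstack([cv2.resize(w,(640,480))[:300],cv2.resize(a[170:270,110:323],(640,300))]))
s=observe(); print(s['position'],s['q'])
# tool pitched 55 below horizontal, tool y along case y(+): x=y x z
def pit(p,th=-1.8):
    Rz=Ro.from_euler('z',th,degrees=True).as_matrix(); p=np.radians(p)
    z=Rz@[np.cos(p),0,-np.sin(p)]; y=Rz@[0,1,0]; return np.c_[np.cross(y,z),y,z]
for p in(55,60):
    R=pit(p); tab=np.array([.431,.1965,.061]); tcp=tab+R[:,2]*.0187; pre=tcp-R[:,2]*.13
    print(p,tcp,pre); rows(pre,R,20)
```

```text
[ 0.61010597 -0.15136879  0.33196201] [-2.47074149e+01  2.79614044e+01  4.80330944e+01  7.63837091e-04
  1.03918660e+02 -9.28887577e+01]
55 [0.44172059 0.19616309 0.04568186] [0.36719244 0.19850523 0.15217162]
turn [-0.051, -0.288, -0.162] 
off [[0.44, 0.29, 0.22], [0.45, 0.3, 0.21], [0.45, 0.31, 0.2], [0.45, 0.31, 0.19], [0.45, 0.32, 0.18], [0.45, 0.33, 0.16], [0.45, 0.33, 0.15], [0.45, 0.34, 0.14], [0.44, 0.35, 0.13], [0.44, 0.35, 0.12], [0.44, 0.36, 0.11], [0.44, 0.37, 0.1], [0.43, 0.37, 0.08], [0.43, 0.38, 0.07], [0.42, 0.39, 0.06], [0.42, 0.39, 0.05], [0.41, 0.4, 0.04], [0.41, 0.41, 0.03], [0.4, 0.41, 0.02], [0.4, 0.42, 0.01]]
60 [0.44034539 0.19620631 0.04480532] [0.37537746 0.19824801 0.15738863]
turn [-0.044, -0.247, -0.163] 
off [[0.44, 0.3, 0.22], [0.44, 0.3, 0.21], [0.44, 0.31, 0.2], [0.44, 0.32, 0.19], [0.43, 0.32, 0.18], [0.43, 0.33, 0.17], [0.43, 0.34, 0.16], [0.43, 0.34, 0.15], [0.43, 0.35, 0.14], [0.43, 0.36, 0.13], [0.42, 0.36, 0.12], [0.42, 0.37, 0.11], [0.42, 0.38, 0.1], [0.41, 0.38, 0.09], [0.41, 0.39, 0.09], [0.4, 0.4, 0.08], [0.4, 0.4, 0.07], [0.39, 0.41, 0.06], [0.39, 0.41, 0.05], [0.38, 0.42, 0.04]]
```

View pics/s5.png

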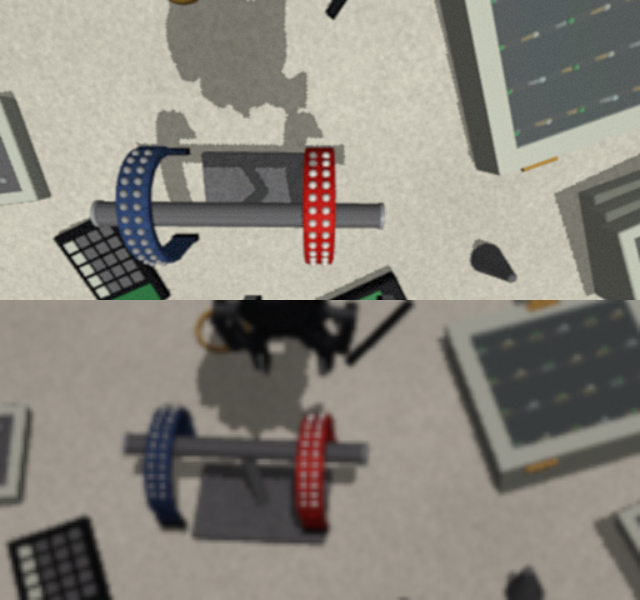

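Both headbands hang on the bar: red at (320,205) and blue at (137,205) in the wrist view. Now I move to the pre-grasp in front of the tab, pitched 60° below horizontal.

drive_tool(offset=[[0.44,0.3,0.1],[0.44,0.3,0.1],[0.44,0.31,0.15],[0.44,0.32,0.19],[0.43,0.32,0.18],[0.43,0.33,0.17],[0.43,0.34,0.16],[0.43,0.34,0.15],[0.43,0.35,0.14],[0.43,0.36,0.13]], turn=[[-0.044,-0.247,-0.163],[-0.044,-0.247,-0.163],[-0.044,-0.247,-0.163],[-0.044,-0.247,-0.163],[-0.044,-0.247,-0.163],[-0.044,-0.247,-0.163],[-0.044,-0.247,-0.163],[-0.044,-0.247,-0.163],[-0.044,-0.247,-0.163],[-0.044,-0.247,-0.163]], hand=[0.6,0.6,0.6,0.6,0.6,0.6,0.6,0.6,0.6,0.6])

```text
time_s: 14.25
position: [0.491, 0.0247, 0.2538]
tool_rot: [[-0.945, 0.204, 0.257], [0.203, 0.979, -0.03], [-0.258, 0.023, -0.966]]
ft_force: [0.6, -0.6, -0.5]
grip_width: 0.0513
gripper_force: 0.0
```

drive_tool(offset=[[0.42,0.36,0.12],[0.42,0.37,0.11],[0.42,0.38,0.1],[0.41,0.38,0.09],[0.41,0.39,0.09],[0.4,0.4,0.08],[0.4,0.4,0.07],[0.39,0.41,0.06],[0.39,0.41,0.05],[0.38,0.42,0.04]], turn=[[-0.044,-0.247,-0.163],[-0.044,-0.247,-0.163],[-0.044,-0.247,-0.163],[-0.044,-0.247,-0.163],[-0.044,-0.247,-0.163],[-0.044,-0.247,-0.163],[-0.044,-0.247,-0.163],[-0.044,-0.247,-0.163],[-0.044,-0.247,-0.163],[-0.044,-0.247,-0.163]], hand=[0.6,0.6,0.6,0.6,0.6,0.6,0.6,0.6,0.6,0.6])

```text
time_s: 15.5
position: [0.3734, 0.1993, 0.1671]
tool_rot: [[-0.866, 0.03, 0.499], [0.027, 1.0, -0.015], [-0.499, 0.001, -0.866]]
ft_force: [1.0, -0.1, 0.1]
grip_width: 0.0514
gripper_force: 0.0
```

Run:
```python
from h import *
import cv2,json
s=observe(); print(s['position'],s['tool_rot'],s['q'])
c=camera_info("wrist"); im=get_image("wrist"); cv2.imwrite("pics/w6.png",im)
json.dump({k:(v.tolist() if hasattr(v,'tolist') else v) for k,v in c.items()},open("w6.json","w"))
h=cv2.cvtColor(im,cv2.COLOR_BGR2HSV)
br=((h[...,0]>12)&(h[...,0]<28)&(h[...,1]>110)&(h[...,2]>60)).astype(np.uint8); n,l,st,ce=cv2.connectedComponentsWithStats(br)
print([(st[i].tolist(),ce[i].round(1)) for i in range(1,n) if st[i,4]>80])
```

```text
[0.37343053 0.19930168 0.16708795] [[-8.65977540e-01  3.04102076e-02  4.99157410e-01]
 [ 2.66955001e-02  9.99537259e-01 -1.45814366e-02]
 [-4.99369854e-01  6.98060104e-04 -8.66388632e-01]] [ 17.98849293   5.76154031 116.48888285 -19.22599882  30.68020192
 -56.02386125]
[([239, 173, 29, 25, 676], array([253.3, 185.3])), ([233, 200, 41, 8, 304], array([252.7, 203.7]))]
```

View pics/w6.png

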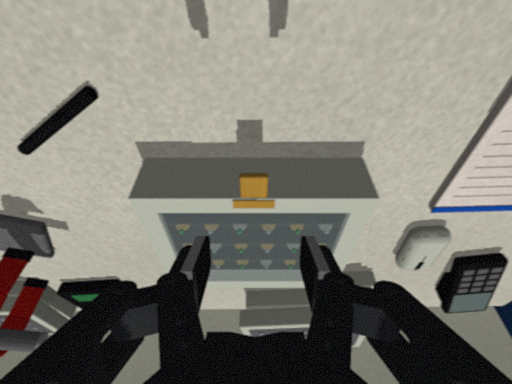

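The tab is between the finger lines at (253,185), with the lid front edge at row ≈197, columns 133–378. Next I compute the final approach.

Run:
```python
from plan import *
import json
np.set_printoptions(precision=4,suppress=True)
c=json.load(open("w6.json")); o=ray("",0,0,c)[0]; print("cam",o)
a,b=plane("",133,197.5,.065,c),plane("",378,197.5,.065,c); print("front corners",a,b,(a+b)/2,np.linalg.norm(a-b))
print("tip top/low",plane("",253.5,172.5,.065,c),plane("",253.5,172.5,.057,c)); print("root",plane("",253.5,198,.065,c))
print("tab sides",plane("",238.5,187,.065,c),plane("",268,187,.065,c))
```

```text
cam [0.2331 0.204  0.2516]
front corners [0.4411 0.0729 0.065 ] [0.4493 0.3247 0.065 ] [0.4452 0.1988 0.065 ] 0.2519528782809903
tip top/low [0.4098 0.1978 0.065 ] [0.4174 0.1975 0.057 ]
root [0.4459 0.1966 0.065 ]
tab sides [0.429  0.1823 0.065 ] [0.4299 0.2114 0.065 ]
```

drive_tool(offset=[[0.06,-0.02,0.3],[0.06,0,0.4],[0,0,0.5],[0,0,0.5],[0,0,0.5],[0,0,0.5],[0,0,0.4],[0,0,0.2],[0,0,0.16],[0,0,0]], turn=[[0,0,0],[0,0,0],[0,0,0],[0,0,0],[0,0,0],[0,0,0],[0,0,0],[0,0,0],[0,0,0],[0,0,0]], hand=[0.6,0.6,0.6,0.6,0.6,0.6,0.6,0.6,0.6,0.6])

```text
time_s: 16.8
position: [0.4393, 0.1957, 0.045]
tool_rot: [[-0.866, 0.032, 0.498], [0.028, 0.999, -0.016], [-0.498, 0.0, -0.867]]
ft_force: [0.5, -0.2, -0.2]
grip_width: 0.0512
gripper_force: 0.0
```

Run:
```python
from h import *
import cv2
s=observe(); print(s['position'],s['tool_rot'],s['q'],s['ft_force'])
a=get_image("scene")[120:220,230:363]; w=get_image("wrist")
cv2.imwrite("pics/w7.png",np.hstack([cv2.resize(w,(400,300)),cv2.resize(a,(400,300),interpolation=cv2.INTER_CUBIC)]))
```

```text
[0.43930554 0.19568787 0.04503546] [[-8.66487051e-01  3.17556126e-02  4.98188490e-01]
 [ 2.76229613e-02  9.99495646e-01 -1.56660749e-02]
 [-4.98434712e-01  1.86990371e-04 -8.66927219e-01]] [ 14.17113901  25.64205321 119.16163779 -51.7584947   10.05708529
 -24.71655786] [ 0.47279244 -0.24103524 -0.16226575]
```

View pics/w7.png

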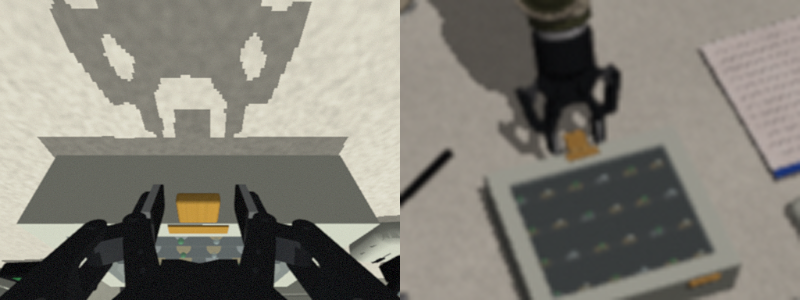

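The fingers straddle the tab, centred at (199,208). But q5 is almost at its lower limit, so I'll pitch 5° steeper about the grasp point before closing.

drive_tool(offset=[[0.02,0,0],[0.02,0,0],[0,0,0],[0,0,0],[0,0,0],[0,0,0],[0,0,0],[0,0,0],[0,0,0],[0,0,0]], turn=[[0,0.42,0],[0,0.42,0],[0,0,0],[0,0,0],[0,0,0],[0,0,0],[0,0,0],[0,0,0],[0,0,0],[0,0,0]], hand=[0.6,0.6,0.5,0.45,0.4,0.35,0.3,0.2,0.1,0.1], newtons=28)

```text
time_s: 18.15
position: [0.4377, 0.1951, 0.0448]
tool_rot: [[-0.905, 0.032, 0.425], [0.028, 0.999, -0.016], [-0.425, -0.002, -0.905]]
ft_force: [-0.8, -7.3, 5.1]
grip_width: 0.0276
gripper_force: 28.2
```

Run:
```python
from plan import *
s=observe(); p=np.array(s['position']);R=np.array(s['tool_rot']); print(p,R[:,2],s['q'],s['ft_force'],s['grip_width'],s['gripper_force'])
H=np.array([.668,.189,.057]); a=np.array([.0325,1,0]); a/=np.linalg.norm(a)
print("axis in tool",R.T@a, "hold",p-R[:,2]*.0187)
for d in(1,2,3):
    D=Ro.from_rotvec(np.radians(d)*a); print(d,R.T@(H+D.apply(p-H)-p)/.04,"turn",R.T@a*d/6)
```

```text
[0.43767509 0.19505548 0.04478088] [ 0.42497451 -0.01556692 -0.90507145] [ 13.41171607  25.09036002 116.41987287 -25.11792122  15.53863853
 -51.8636595 ] [-0.81619758 -7.29175308  5.07774694] 0.027592902047403306 28.16436231136322
axis in tool [-9.82987909e-04  9.99997978e-01 -1.75432652e-03] hold [0.42972806 0.19534658 0.06170572]
1 [-0.03873766 -0.00020109 -0.09291933] turn [-1.63831318e-04  1.66666330e-01 -2.92387753e-04]
2 [-0.07909109 -0.00040256 -0.18514845] turn [-3.27662636e-04  3.33332659e-01 -5.84775505e-04]
3 [-0.121048   -0.00060434 -0.27665925] turn [-4.91493954e-04  4.99998989e-01 -8.77163258e-04]
```

drive_tool(offset=[[-0.039,0.015,-0.093],[-0.039,0.015,-0.093],[-0.039,0,-0.093],[-0.039,0,-0.093],[-0.039,0,-0.093],[-0.039,0,-0.093],[-0.039,0,-0.093],[-0.039,0,-0.093],[-0.039,0,-0.093],[-0.039,0,-0.093]], turn=[[0,0.167,0],[0,0.167,0],[0,0.167,0],[0,0.167,0],[0,0.167,0],[0,0.167,0],[0,0.167,0],[0,0.167,0],[0,0.167,0],[0,0.167,0]], hand=[0.1,0.1,0.1,0.1,0.1,0.1,0.1,0.1,0.1,0.1])

```text
time_s: 19.4
position: [0.4389, 0.1951, 0.0844]
tool_rot: [[-0.965, 0.032, 0.259], [0.03, 0.999, -0.013], [-0.259, -0.004, -0.966]]
ft_force: [1.7, -15.9, -2.7]
grip_width: 0.0274
gripper_force: 28.9
```

```bash
cat > st.py <<'E'
from plan import *
s=observe(); p=np.array(s['position']);R=np.array(s['tool_rot']); h=p-R[:,2]*.0187; H=np.array([.668,.189,.057])
r=h-H; e=R.T@np.array([.0325,1,0])
print(s['time_s'],p.round(4),"q",np.round(s['q'],1),"ft tool",(R.T@s['ft_force']).round(1),np.round(s['wrist_torque'],2),"grip",s['grip_width'],s['gripper_force'])
print("hold",h.round(4),"R",np.hypot(r[0],r[2]).round(4),"lid angle est",np.degrees(np.arctan2(r[2],-r[0])-np.arctan2(.004,.238)).round(2),"pitch",np.degrees(np.arctan2(-R[2,2],R[0,2])).round(2))
E
python3 st.py
```

```text
19.4 [0.4389 0.1951 0.0844] q [ 11.9  21.1 107.2  -6.2  37.4 -71.9] ft tool [ -1.4 -15.8   3.2] [-2.43 -0.07 -0.54] grip 0.027409840728064676 28.853083848953247
hold [0.434  0.1953 0.1025] R 0.2384 lid angle est 10.04 pitch 74.99
```

The force along tool y means I'm too far toward +y, so I'll correct by −2.2 mm while continuing.

drive_tool(offset=[[-0.079,-0.02,-0.185],[-0.079,-0.02,-0.185],[-0.079,-0.015,-0.185],[-0.079,0,-0.185],[-0.079,0,-0.185],[-0.079,0,-0.185],[-0.079,0,-0.185],[-0.079,0,-0.185],[-0.079,0,-0.185],[-0.079,0,-0.185]], turn=[[0,0.333,0],[0,0.333,0],[0,0.333,0],[0,0.333,0],[0,0.333,0],[0,0.333,0],[0,0.333,0],[0,0.333,0],[0,0.333,0],[0,0.333,0]], hand=[0.1,0.1,0.1,0.1,0.1,0.1,0.1,0.1,0.1,0.1])

```text
time_s: 20.65
position: [0.4622, 0.1942, 0.1614]
tool_rot: [[-0.996, 0.032, -0.086], [0.032, 0.999, 0.002], [0.086, -0.001, -0.996]]
ft_force: [-0.4, 2.5, -2.4]
grip_width: 0.0278
gripper_force: 29.3
```

```bash
python3 st.py
```

```text
20.65 [0.4622 0.1942 0.1614] q [  8.8  22.7  85.5   0.9  76.6 -79.6] ft tool [0.2 2.5 2.5] [ 0.25 -0.04  0.12] grip 0.02777597592185736 29.267433285713196
hold [0.4638 0.1941 0.18  ] R 0.2384 lid angle est 30.11 pitch 94.93
```

drive_tool(offset=[[-0.079,0,-0.185],[-0.079,0,-0.185],[-0.079,0,-0.185],[-0.079,0,-0.185],[-0.079,0,-0.185],[-0.079,0,-0.185],[-0.079,0,-0.185],[-0.079,0,-0.185],[-0.079,0,-0.185],[-0.079,0,-0.185]], turn=[[0,0.333,0],[0,0.333,0],[0,0.333,0],[0,0.333,0],[0,0.333,0],[0,0.333,0],[0,0.333,0],[0,0.333,0],[0,0.333,0],[0,0.333,0]], hand=[0.1,0.1,0.1,0.1,0.1,0.1,0.1,0.1,0.1,0.1])

```text
time_s: 21.9
position: [0.5104, 0.1926, 0.2255]
tool_rot: [[-0.906, 0.032, -0.421], [0.029, 0.999, 0.012], [0.421, -0.001, -0.907]]
ft_force: [-1.7, 0.8, -0.5]
grip_width: 0.0274
gripper_force: 29.4
```

```bash
python3 st.py
```

```text
21.9 [0.5104 0.1926 0.2255] q [  6.6  32.9  60.2   3.7 111.5 -81. ] ft tool [1.4 0.7 1.2] [ 0.19 -0.04  0.17] grip 0.02742564787478268 29.400180280208588
hold [0.5183 0.1924 0.2425] R 0.2384 lid angle est 50.13 pitch 114.9
```

drive_tool(offset=[[-0.039,0,-0.093],[-0.039,0,-0.093],[-0.039,0,-0.093],[-0.039,0,-0.093],[-0.039,0,-0.093],[-0.039,0,-0.093],[-0.039,0,-0.093],[-0.039,0,-0.093],[-0.039,0,-0.093],[-0.039,0,-0.093]], turn=[[0,0.167,0],[0,0.167,0],[0,0.167,0],[0,0.167,0],[0,0.167,0],[0,0.167,0],[0,0.167,0],[0,0.167,0],[0,0.167,0],[0,0.167,0]], hand=[0.1,0.1,0.1,0.1,0.1,0.1,0.1,0.1,0.1,0.1])

```text
time_s: 23.15
position: [0.5427, 0.1916, 0.2507]
tool_rot: [[-0.82, 0.032, -0.571], [0.026, 0.999, 0.018], [0.571, -0.0, -0.821]]
ft_force: [-3.2, 2.9, 3.1]
grip_width: 0.0273
gripper_force: 29.6
```

```bash
python3 st.py
python3 - <<'E'
from h import *
import cv2
cv2.imwrite("pics/s8.png",np.hstack([cv2.resize(get_image("scene")[90:280,130:370],(480,380)),cv2.resize(get_image("wrist"),(320,240))[:, :].repeat(1,0) if 0 else cv2.copyMakeBorder(cv2.resize(get_image("wrist"),(320,240)),0,140,0,0,0)]))
E
```

```text
23.15 [0.5427 0.1916 0.2507] q [  5.7  40.3  45.5   5.5 128.6 -80.4] ft tool [ 4.4  2.8 -0.7] [ 0.37  0.45 -0.03] grip 0.027286618831019394 29.58913743495941
hold [0.5534 0.1913 0.266 ] R 0.2384 lid angle est 60.3 pitch 124.83
```

View pics/s8.png

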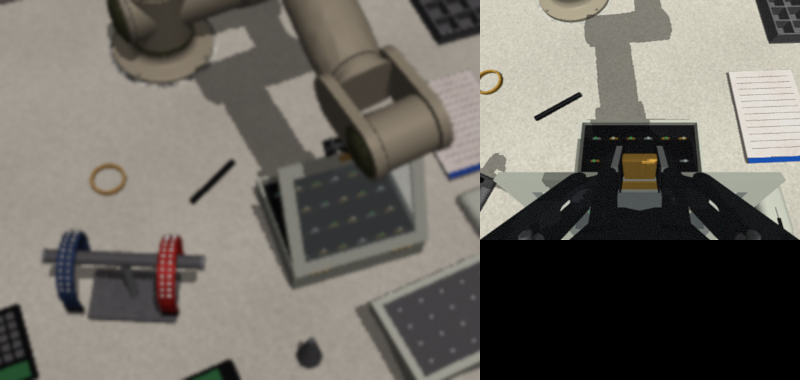

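The lid stands open with the tab in the fingers, both headbands hang on the bar, and everything else is unmoved. I'll settle briefly and hand in.

drive_tool(offset=[[0,0,0],[0,0,0],[0,0,0],[0,0,0],[0,0,0],[0,0,0],[0,0,0],[0,0,0],[0,0,0],[0,0,0]], turn=[[0,0,0],[0,0,0],[0,0,0],[0,0,0],[0,0,0],[0,0,0],[0,0,0],[0,0,0],[0,0,0],[0,0,0]], hand=[0.1,0.1,0.1,0.1,0.1,0.1,0.1,0.1,0.1,0.1])

```text
time_s: 24.5
position: [0.5425, 0.1916, 0.2505]
tool_rot: [[-0.821, 0.032, -0.57], [0.026, 0.999, 0.018], [0.571, -0.0, -0.821]]
ft_force: [-3.5, 2.8, 4.9]
grip_width: 0.0269
gripper_force: 29.7
```

```bash
python3 st.py; python3 -c "
from rig import env
print(env.close_job())"
```

```text
24.5 [0.5425 0.1916 0.2505] q [  5.7  40.3  45.7   5.5 128.5 -80.4] ft tool [ 5.7  2.6 -2. ] [ 0.41  0.66 -0.05] grip 0.026880606059331617 29.68017429113388
hold [0.5531 0.1913 0.2658] R 0.2383 lid angle est 60.22 pitch 124.77
the job is handed in; nothing more can be done
None
```

The red headband hangs on the T-bar beside the blue one, and the gripper is still holding the case lid open at about 60° (60.2° from the arm's pose); the job was handed in at about 24.5 s, and no verdict came back.

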